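# Lay out an aliquoting station on a lab bench

## Task

Set up the aliquoting station on the white bench mat: stand the purple-capped jar midway between the blue tube rack and the clear tub, then stand the orange-capped jar directly behind it (towards the mat's blue-striped edge) and the green-capped jar directly in front of it (away from the stripe), each with a clear gap of about 4 cm to the purple one. Close the tub with its white lid, fully seated. Set everything down gently and upright, and leave the yellow-capped jar, the tape roll and the tip box where they are.

Things in the scene. Friction and masses are not known exactly. Their poses are not given: they have to be found in the camera images.
- mat: White bench mat, fixed, 220 mm (its x) by 340 mm (its y), 4 mm thick, with a blue stripe along its +x edge (the edge farther from the robot), which marks its back. Origin: centre of its underside. It lies turned by up to about 15 degrees. The rack and the tub stand on it, centred 120 mm to either side of the mat's centre along its y axis; which is on which side varies.
- rack: Blue tube rack, fixed on the mat, 130 mm (x) by 60 mm (y), 50 mm high, with dark holes and a few small purple caps (7 mm above it), its x along the mat's x. Origin: centre of its underside.
- tub: Clear open round tub holding small white tubes, fixed on the mat: 88 mm outside, 80 mm inside diameter, 65 mm high. Origin: centre of its underside, z up; the rim is 65 mm above it.
- lid: Loose white tub lid: a disc 94 mm across and 5 mm thick; under it a tapered plug 8 mm deep (74 mm across at the disc, 60 mm at the bottom) that enters the tub's mouth and centres itself; on top a round grey knob 24 mm across and 22 mm high. 0.04 to 0.09 kg. Origin: centre of the plug's underside; z up; the disc's underside is at 8 mm, its top at 13 mm, the knob's top at 35 mm. Seated, its origin is 57 mm above the tub's origin.
- purple_jar: Loose sample jar: clear round body 40 mm across and 55 mm high, purple screw cap 42 mm across above it to 75 mm; 0.06 to 0.13 kg. Origin: centre of its underside; z up along its axis.
- orange_jar: Loose sample jar: clear round body 40 mm across and 55 mm high, orange screw cap 42 mm across above it to 75 mm; 0.06 to 0.13 kg. Origin: centre of its underside; z up along its axis.
- green_jar: Loose sample jar: clear round body 40 mm across and 55 mm high, green screw cap 42 mm across above it to 75 mm; 0.06 to 0.13 kg. Origin: centre of its underside; z up along its axis.
- yellow_jar: Bystander, to be left alone. Loose sample jar: clear round body 40 mm across and 55 mm high, yellow screw cap 42 mm across above it to 75 mm; 0.06 to 0.13 kg. Origin: centre of its underside; z up along its axis.
- tape: Bystander, to be left alone: light-blue tape roll lying flat, 100 mm across, 25 mm high. Origin: centre of its underside.
- tip_box: Bystander, to be left alone: pale box of pipette tips with clear cover, 80 by 120 mm, 65 mm high. Origin: centre of its underside.
Mind the look-alikes: they are no part of the job. What is shaped like the orange_jar but red is not meant.

How it is judged:
By the outcome, as a careful person would: the job done as asked, in the order asked, and still so for the second after the job is handed in, with the robot touching nothing.
It also fails if it takes over 112 s, if anything falls off the work surface, if the arm or the gripper's body presses on something with over 40 N, if the wrist force passes 120 N, or if a joint passes its speed limit or range.

## Robot

A 6-joint arm with a two-finger parallel gripper is mounted at the origin on the work surface. World frame = base frame: x ahead of the robot, y to its left, z up, the work surface at z = 0. Lengths are in m, angles in rad, forces in N, time in s.
With the tool pointing down it reaches from about 0.35 to 0.775 m from the base axis. Payload 5.5 kg.
Tool frame: the origin (TCP) lies midway between the tips of the shut fingers; the grasp point (between the pads) lies env.grasp_offset behind it (env.grasp_offset is the distance from the TCP to the grasp point, in m); z points along the fingers, y is the line along which they close (so a half turn about z gives the same grasp; the last joint's range is limited). The gripper opens to 85 mm and grips with 20 to 120 N. Pads are 22 mm wide; open, the fingers measure 114 mm over their backs; the gripper's body (76 mm by 85 mm) begins 54 mm behind the grasp point. The pads swing forward as they close: fully open they stand 13 mm farther back than shut.
Start: joints at [-1.465, 0.313, 0.046, 1.304, 0, 1.431], TCP at [0.14, -0.558, 0.231] pointing down, gripper open.
Joint ranges: [-2.76, 2.76], [-0.86, 1.69], [-1.03, 1.26], [-2.2, 2.34], [-1.47, 1.5], [-3.14, 3.14]. Speed limits (rad/s): [2.57, 2.57, 3.14, 3.14, 3.14, 3.14].

## Interface

Orientations are given as a unit quaternion [w, x, y, z].
In Python, from workcell import monitor, viewer, order, env gives the robot as it stands.
- The arm moves only by the tool carry_out, never from a script. Its argument "plan" is a list that holds one entry, the list of rows, each a list of 7 numbers: the turn, a rotation vector about the world's x, y, z in rad, then the shift along the world's x, y, z in mm, then the finger opening in mm, from 0 to 85.4. A call has 1 to 20 rows; each row is the pose to reach, as a shift and turn from the pose commanded when the call began; what a row does not reach only later rows make up. A row lasts 1/10 s, in which the tool goes at most 50 mm and 8.59 degrees, less where a joint would pass 70% of its speed; a pose out of reach is approached as far as the arm can. A call with a gripper value outside its range is refused whole. The fingers move at their own pace and stop on an object; "squeeze" is the grip in N (left out, the last holds). Time passes only in rows, so rows that repeat a pose let the fingers close. It gives the time, the measured TCP pose, the force, the opening and the grip force at its end, in the units of the state.
- monitor.get_state(): the state, without advancing time (a new reading comes with each control period).
- viewer.read_camera(name): name is "side" or "top"; returns the picture (420x560x3 uint8, red, green, blue); there is no depth.
- viewer.calibration(name): a dict with "K" (3x3 intrinsics, pixels), "eye" and "rotation" of the camera in the world. Camera axes: x right, y down, z forward; pixel columns grow to the right and rows downward; lengths in m; the calibration is good to about 2 mm. A picture is of the moment at which its call begins. calibration takes no time and is no camera call.
- order.hand_in(): hands the job in; it is judged then, once.
The state is a dict: "clock": time; "joint_pos": joint angles; "qvel": joint speeds; "tau": joint torques, N m; "tcp_pos": TCP position; "orientation": TCP orientation; "wrist_force": force on the tool from outside, world axes, zero at the start; "ft_torque": the same for the moment, N m; "finger_gap": finger opening in m; "grip_force": force on a finger pad.
Only numpy, scipy, OpenCV 4.12 (cv2) and the standard library are available. Lean on these libraries where they do the work, as an engineer would, in place of code of your own. Each camera call takes 0.05 s, during which the arm holds its last target. There are 200 camera calls.

## Working session

There is one attempt and no reset: what is moved stays moved. The work goes in short steps, Python scripts to look and compute and a tool call to move; the robot and the scene stay as the last step left them, time stands still between calls to the robot, and variables do not carry over. Pictures are saved under pics/ and viewed, at most 14 in all, crops included, and the job is handed in when it is done.

Besides the shell and the picture viewer there is one more tool, called after "Emit:" by a JSON object that holds its "fn" and its "kwargs", one argument or row to a line. carry_out: Moves the arm, as the interface text tells. Its arguments: {"type":"object","properties":{"plan":{"type":"array","items":{"type":"array","items":{"type":"array","items":{"type":"number"}}}},"squeeze":{"type":"number"}},"required":["plan"]}

```bash
mkdir -p pics; python3 - <<'E'
from workcell import monitor, viewer, order, env
import cv2,numpy as np
s=monitor.get_state();print({k:np.round(v,3).tolist() for k,v in s.items()},env.grasp_offset)
for n in("top","side"):
    cv2.imwrite(f"pics/{n}0.png",cv2.cvtColor(viewer.read_camera(n),cv2.COLOR_RGB2BGR))
    c=viewer.calibration(n);print(n,{k:np.round(v,3).tolist() for k,v in c.items()})
E
```

```text
{'clock': 0.0, 'joint_pos': [-1.465, 0.314, 0.045, 1.304, -0.0, 1.431], 'qvel': [-0.002, 0.0, 0.0, -0.001, -0.001, 0.001], 'tau': [0.001, -48.062, 29.853, 0.019, -0.0, -0.0], 'tcp_pos': [0.14, -0.557, 0.23], 'orientation': [-0.001, 0.992, 0.123, 0.0], 'wrist_force': [-0.169, 1.125, 0.333], 'ft_torque': [-0.027, -0.01, -0.002], 'grip_force': 0.0, 'finger_gap': 0.085} 0.0187
top {'K': [[441.397, 0.0, 274.554], [0.0, 441.397, 214.204], [0.0, 0.0, 1.0]], 'eye': [0.409, 0.014, 1.222], 'rotation': [0.045, -0.704, 0.706, -0.063]}
side {'K': [[504.099, 0.0, 288.283], [0.0, 504.099, 210.645], [0.0, 0.0, 1.0]], 'eye': [0.049, 0.652, 0.706], 'rotation': [0.149, -0.309, 0.841, -0.419]}
```

View pics/top0.png

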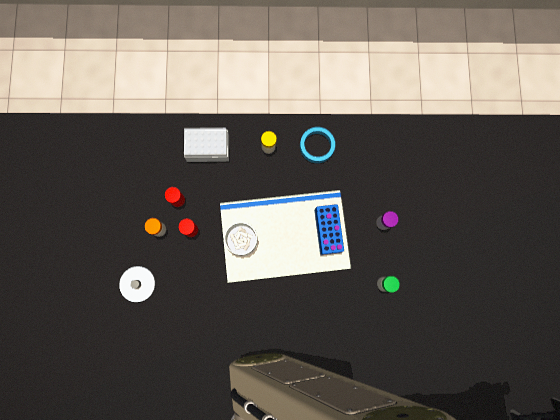

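View pics/side0.png

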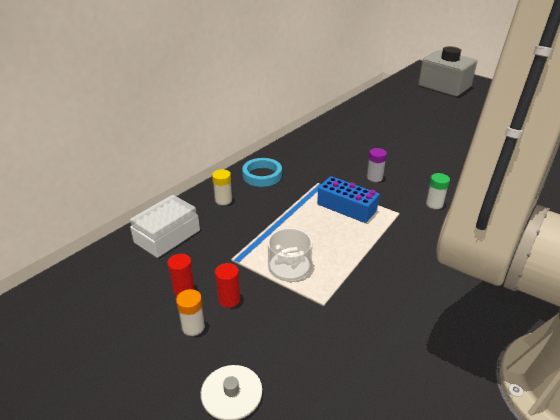

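Top view: the purple cap is at (390,219), green (391,284), the lid's knob (136,284), the tub (241,240), the rack (329,230) and the yellow bystander (268,139). The orange candidates are (153,227), and (173,195) and (187,227). The last two look solid red, so (153,227) fits; I'll confirm in a crop.

```bash
cat > h.py <<'E'
from workcell import monitor, viewer, order, env
import cv2,numpy as np
def ray(n,uv,z):
    c=viewer.calibration(n);R=np.array(c["rotation"],float)
    if R.size==4:
        from scipy.spatial.transform import Rotation
        R=Rotation.from_quat(R[[1,2,3,0]]).as_matrix()
    d=R@np.linalg.inv(c["K"])@np.array([uv[0],uv[1],1.]);e=np.array(c["eye"])
    return (e+d*(z-e[2])/d[2])[:2]
def proj(n,p):
    c=viewer.calibration(n);R=np.array(c["rotation"],float)
    from scipy.spatial.transform import Rotation
    R=Rotation.from_quat(R[[1,2,3,0]]).as_matrix()
    q=np.array(c["K"])@(R.T@(np.array(p)-c["eye"]));return q[:2]/q[2]
def save(n,f,box=None,k=1,src=None):
    im=cv2.cvtColor(viewer.read_camera(n),cv2.COLOR_RGB2BGR) if src is None else cv2.imread(src)
    if box: im=im[box[1]:box[3],box[0]:box[2]]
    cv2.imwrite(f,cv2.resize(im,None,fx=k,fy=k,interpolation=cv2.INTER_CUBIC))
E
python3 - <<'E'
from h import *
T=cv2.imread("pics/top0.png");S=cv2.imread("pics/side0.png")
def blob(im,h0,h1,near,r=16):
    H=cv2.cvtColor(im,cv2.COLOR_BGR2HSV)
    m=cv2.inRange(H,(h0,130,70),(h1,255,255))
    k=np.zeros_like(m);cv2.circle(k,near,r,255,-1);m&=k
    p=cv2.findNonZero(m);return cv2.minEnclosingCircle(p),p.reshape(-1,2).mean(0),len(p)
for n,h,t,s in(("purple",(135,165),(390,219),(377,156)),("orange",(8,20),(153,227),(189,302)),("green",(45,80),(391,284),(440,182)),("yellow",(24,34),(268,139),(222,178))):
    (c,r),m,k=blob(T,*h,t);_,m2,_=blob(S,*h,s)
    print(n,np.round(c,1),round(r,1),m,k,"top->",ray("top",c,.075).round(4),ray("top",m,.073).round(4),"side mid-cap->",m2.round(1),ray("side",m2,.068).round(4))
# white lid
H=cv2.cvtColor(T,cv2.COLOR_BGR2HSV)
m=cv2.inRange(H,(0,0,150),(180,60,255));k=np.zeros_like(m);cv2.circle(k,(136,284),25,255,-1);m&=k
p=cv2.findNonZero(m);(c,r)=cv2.minEnclosingCircle(p);print("lid",c,r,ray("top",c,.013))
# mat
m=cv2.inRange(H,(0,0,150),(180,60,255));m2=cv2.inRange(H,(100,120,60),(125,255,255));m|=m2
m[:180]=0;m[:,:205]=0;m[300:]=0;m[:,362:]=0
q=cv2.minAreaRect(cv2.findNonZero(cv2.morphologyEx(m,cv2.MORPH_CLOSE,np.ones((5,5)))));b=cv2.boxPoints(q)
w=np.array([ray("top",x,.004) for x in b]);print("mat",b.round(1).tolist(),w.round(4).tolist(),w.mean(0),np.linalg.norm(w-np.roll(w,1,0),axis=1))
a=cv2.resize(T[170:320,100:270],None,fx=3,fy=3,interpolation=2);bb=cv2.resize(T[170:320,300:420],None,fx=3,fy=3,interpolation=2)
cv2.imwrite("pics/c1.png",np.hstack([a,bb])[:, :800])
E
```

```text
purple [389.8 218.9] 8.3 [390.12254902 218.64705882] 204 top-> [ 0.5715 -0.3209] [ 0.5724 -0.3223] side mid-cap-> [377.4 154.8] [ 0.5688 -0.3143]
orange [152.8 225.7] 8.9 [152.6473029  225.82572614] 241 top-> [0.5549 0.301 ] [0.5549 0.3018] side mid-cap-> [188.7 301.4] [0.5525 0.3078]
green [390.5 283.8] 8.6 [390.97272727 283.75454545] 220 top-> [ 0.4019 -0.3149] [ 0.4021 -0.3167] side mid-cap-> [439.4 180.7] [ 0.3997 -0.3088]
yellow [268.5 138.7] 8.1 [268.38586957 138.15217391] 184 top-> [ 0.7909 -0.001 ] [ 7.931e-01 -7.000e-04] side mid-cap-> [221.1 177. ] [0.7882 0.0061]
lid (136.7894744873047, 283.8947448730469) 18.05855369567871 [0.40546219 0.35355658]
mat [[218.1999969482422, 202.8000030517578], [341.6000061035156, 189.0], [350.3999938964844, 268.3999938964844], [227.0, 282.1000061035156]] [[0.6282, 0.1394], [0.6671, -0.208], [0.4441, -0.226], [0.4088, 0.1125]] [ 0.53702442 -0.04551519] [0.22104172 0.34962826 0.22373584 0.3403494 ]
```

View pics/c1.png

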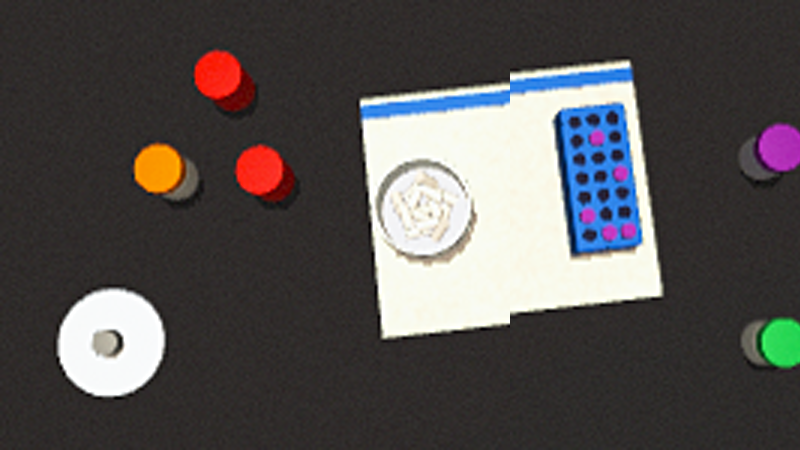

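The enlarged crop confirms orange at (153,227), with a clear body below the cap; the two decoys are solid red. The lid lies knob-up. Next I'll fit the mat pose and check it with an overlay.

```bash
python3 - <<'E'
from h import *
from scipy.optimize import least_squares
px=np.array([[220.3,203],[340.3,190.7],[350.7,268.7],[227.7,282.7]])
w=np.array([ray("top",p,.004) for p in px]);loc=np.array([[.11,.17],[.11,-.17],[-.11,-.17],[-.11,.17]])
def M(x,l):
    c,s=np.cos(x[2]),np.sin(x[2]);return x[:2]+np.asarray(l)@np.array([[c,s],[-s,c]])
r=least_squares(lambda x:(M(x,loc)-w).ravel(),[.53,-.04,.1]);x=r.x
print("mat",x.round(4),"deg",np.degrees(x[2]),"res mm",(r.fun*1000).round(1))
for n,l in(("tub",(0,.12)),("rack",(0,-.12)),("purple",(.0,.0)),("orange",(.082,0)),("green",(-.082,0))):print(n,M(x,l).round(4))
out=[]
for cam,box,k in(("top",(200,175,370,295),4),):
    im=cv2.imread(f"pics/{cam}0.png")[box[1]:box[3],box[0]:box[2]];im=cv2.resize(im,None,fx=k,fy=k,interpolation=2)
    def poly(l,z,col):
        p=np.array([(proj(cam,[*q,z])-np.array(box[:2])+.5)*k for q in M(x,l)]);cv2.polylines(im,[p.round().astype(int)],True,col,1)
    poly(loc,.004,(0,0,255));a=np.linspace(0,6.28,60);c=np.c_[np.cos(a),np.sin(a)]
    poly(c*.044+[0,.12],.069,(0,0,255));poly(c*.04+[0,.12],.069,(0,160,0))
    poly(np.array([[.065,.03],[.065,-.03],[-.065,-.03],[-.065,.03]])+[0,-.12],.054,(0,0,255))
    cv2.imwrite("pics/o.png",im)
E
```

```text
mat [ 0.5351 -0.0467  0.1041] deg 5.966257941645481 res mm [-0.7  0.2 -0.2 -0.1  0.1 -0.4  0.8  0.2]
tub [0.5226 0.0726]
rack [ 0.5475 -0.1661]
purple [ 0.5351 -0.0467]
orange [ 0.6166 -0.0382]
green [ 0.4535 -0.0553]
```

View pics/o.png

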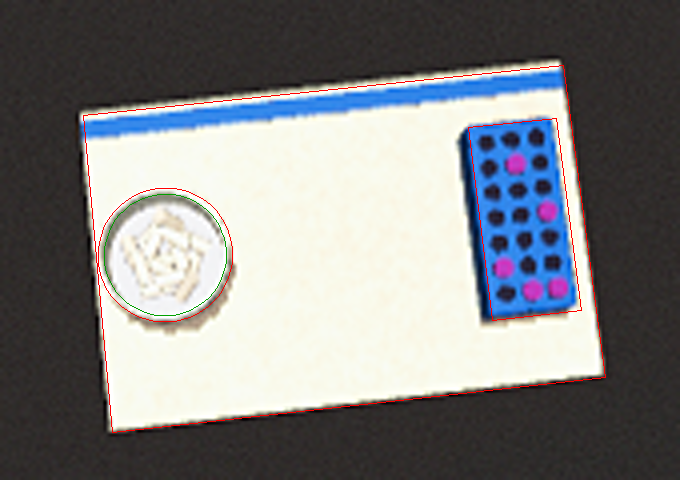

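The overlay fits the mat, tub and rack to about 1 px (2.5 mm). Now I'll go above the purple jar with a half turn, which keeps joint 6 in range on the left side.

Emit:
{"fn": "carry_out", "kwargs": {
  "plan": [
    [[0,0,1.5,200,110,-40,65],[0,0,1.5,200,110,-40,65],[0,0,1.5,200,110,-40,65],[0,0,1.5,200,110,-40,65],[0,0,1.5,200,110,-40,65],[0,0,1.5,300,170,-60,65],[0,0,1.5,300,170,-60,65],[0,0,1.5,300,170,-60,65],[0,0,1.5,432,236,-81,65],[0,0,1.5,432,236,-81,65],[0,0,3.0,432,236,-81,65],[0,0,3.0,432,236,-81,65],[0,0,3.0,432,236,-81,65],[0,0,3.0,432,236,-81,65],[0,0,3.0,432,236,-81,65],[0,0,3.0,432,236,-81,65],[0,0,3.0,432,236,-81,65],[0,0,3.0,432,236,-81,65],[0,0,3.0,432,236,-81,65],[0,0,3.0,432,236,-81,65]]
  ],
  "squeeze": 30
}}

```text
clock: 2.1
tcp_pos: [0.5716, -0.3215, 0.1496]
orientation: [-0.0, -0.055, 0.998, 0.0]
wrist_force: [-0.2, -1.0, 0.9]
finger_gap: 0.0651
grip_force: 0.0
```

```bash
python3 - <<'E'
from h import *
s=monitor.get_state();print({k:np.round(s[k],3).tolist() for k in("clock","joint_pos","tcp_pos","orientation","finger_gap","wrist_force")})
save("side","pics/s1.png",(300,60,500,220),4)
E
```

```text
{'clock': 2.1, 'joint_pos': [-0.635, 0.503, 0.13, 1.2, 0.0, -0.745], 'tcp_pos': [0.572, -0.321, 0.15], 'orientation': [-0.0, -0.055, 0.998, 0.0], 'finger_gap': 0.065, 'wrist_force': [-0.159, -1.007, 0.887]}
```

View pics/s1.png

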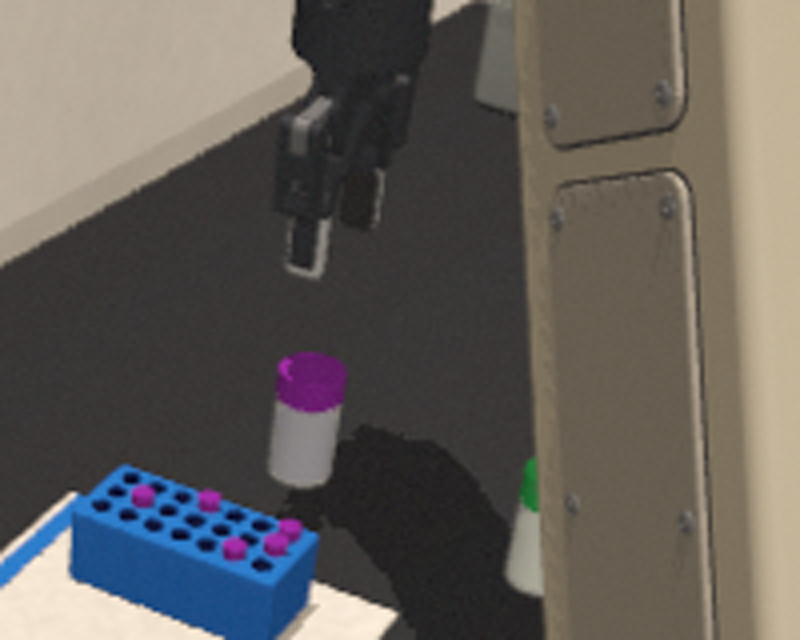

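The side view shows the fingers (tips at crop (305,270) and (362,225)) straddling the purple jar's axis. Descend and grip.

Emit:
{"fn": "carry_out", "kwargs": {
  "plan": [
    [[0,0,0,0,0,-40,65],[0,0,0,0,0,-75,65],[0,0,0,0,0,-95,65],[0,0,0,0,0,-105,65],[0,0,0,0,0,-110,65],[0,0,0,0,0,-110,65],[0,0,0,0,0,-110,36],[0,0,0,0,0,-110,36],[0,0,0,0,0,-110,36],[0,0,0,0,0,-110,36],[0,0,0,0,0,-110,36],[0,0,0,0,0,-110,36],[0,0,0,0,0,-110,36],[0,0,0,0,0,-110,36]]
  ],
  "squeeze": 30
}}

```text
clock: 3.55
tcp_pos: [0.5729, -0.3224, 0.0419]
orientation: [0.001, -0.052, 0.999, -0.001]
wrist_force: [-0.5, 1.1, 5.6]
finger_gap: 0.0411
grip_force: 30.4
```

Emit:
{"fn": "carry_out", "kwargs": {
  "plan": [
    [[0,0,0,0,0,20,36],[0,0,0,0,0,60,36],[0,0,0,0,0,100,36],[0,0,0,-4,30,110,36],[0,0,0,-9,70,110,36],[0,0,0,-15,110,110,36],[0,0,0,-20,150,110,36],[0,0,0,-26,190,110,36],[0,0,0,-31,230,110,36],[0,0,0,-35,260,110,36],[0,0,0,-37,275,110,36],[0,0,0,-37,275,90,36],[0,0,0,-37,275,60,36],[0,0,0,-37,275,35,36],[0,0,0,-37,275,20,36],[0,0,0,-37,275,20,36],[0,0,0,-37,275,20,36]]
  ]
}}

```text
clock: 5.25
tcp_pos: [0.5349, -0.0472, 0.0604]
orientation: [-0.0, -0.052, 0.999, 0.0]
wrist_force: [0.3, -1.0, -0.6]
finger_gap: 0.0415
grip_force: 30.9
```

```bash
python3 - <<'E'
from h import *
save("side","pics/s2.png",(200,130,400,290),4)
E
```

```text
(no output)
```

View pics/s2.png

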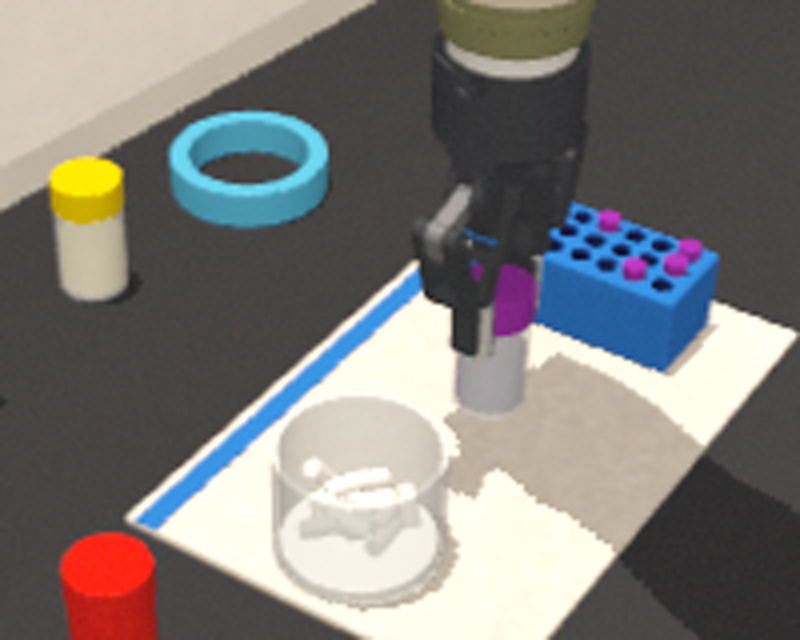

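The jar is held upright just above the mat, between tub and rack. Lower it slowly.

Emit:
{"fn": "carry_out", "kwargs": {
  "plan": [
    [[0,0,0,0,0,-5,36],[0,0,0,0,0,-9,36],[0,0,0,0,0,-11,36],[0,0,0,0,0,-12,36],[0,0,0,0,0,-13,36],[0,0,0,0,0,-14,36],[0,0,0,0,0,-14,36],[0,0,0,0,0,-14,36]]
  ]
}}

```text
clock: 6.1
tcp_pos: [0.5349, -0.0468, 0.0463]
orientation: [0.0, -0.052, 0.999, 0.0]
wrist_force: [-0.5, -0.5, -1.5]
finger_gap: 0.041
grip_force: 30.9
```

Emit:
{"fn": "carry_out", "kwargs": {
  "plan": [
    [[0,0,0,0,0,-0.5,36],[0,0,0,0,0,-1,36],[0,0,0,0,0,-1.5,36],[0,0,0,0,0,-1.5,36]]
  ]
}}

```text
clock: 6.5
tcp_pos: [0.5356, -0.0467, 0.0459]
orientation: [0.001, -0.052, 0.999, -0.0]
wrist_force: [-0.3, 1.3, 6.4]
finger_gap: 0.0417
grip_force: 31.4
```

Emit:
{"fn": "carry_out", "kwargs": {
  "plan": [
    [[0,0,0,0,0,1,36],[0,0,0,0,0,1,45],[0,0,0,0,0,1,52],[0,0,0,0,0,1,58],[0,0,0,0,0,1,60],[0,0,0,0,0,1,60],[0,0,0,0,0,20,60],[0,0,0,0,0,60,60],[0,0,0,0,0,100,60],[0,0,0,3,40,105,60],[0,0,0,6,90,105,60],[0,0,0,8,140,105,60],[0,0,0,11,190,105,60],[0,0,0,14,240,105,60],[0,0,0,17,290,105,60],[0,0,0,19,330,105,60],[0,0,0,20,348,105,60],[0,0,0,20,348,105,60],[0,0,0,20,348,105,60]]
  ]
}}

```text
clock: 8.4
tcp_pos: [0.5546, 0.3006, 0.1494]
orientation: [-0.0, -0.052, 0.999, -0.0]
wrist_force: [0.1, 0.5, -0.1]
finger_gap: 0.0596
grip_force: 0.0
```

```bash
python3 - <<'E'
from h import *
save("side","pics/s3.png",(130,130,400,330),2.9)
T=cv2.cvtColor(viewer.read_camera("top"),cv2.COLOR_RGB2BGR);cv2.imwrite("pics/t3.png",T)
H=cv2.cvtColor(T,cv2.COLOR_BGR2HSV);m=cv2.inRange(H,(135,130,70),(165,255,255));n,_,st,ce=cv2.connectedComponentsWithStats(m)
print([(s[4],ce[i].round(1).tolist(),ray("top",ce[i],.079).round(4).tolist()) for i,s in enumerate(st) if i and s[4]>60])
E
```

```text
[(np.int32(189), [286.2, 233.6], [0.5329, -0.046])]
```

View pics/s3.png

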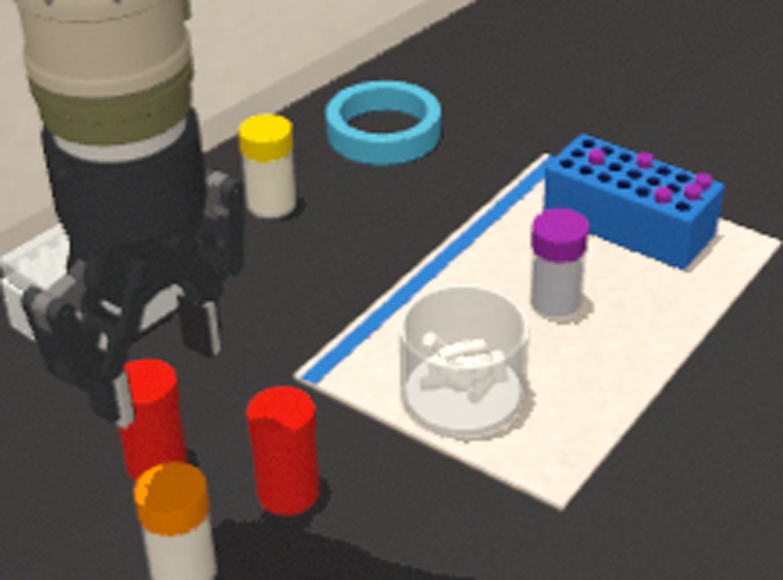

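The purple jar stands upright at crop (560,260), measured at (0.533,-0.046), 2 mm from target. The gripper is over the orange jar (170,500); the reds are clear of the fingers. Descend and grip.

Emit:
{"fn": "carry_out", "kwargs": {
  "plan": [
    [[0,0,0,0,0,-40,60],[0,0,0,0,0,-75,60],[0,0,0,0,0,-95,60],[0,0,0,0,0,-105,60],[0,0,0,0,0,-109,60],[0,0,0,0,0,-109,60],[0,0,0,0,0,-109,36],[0,0,0,0,0,-109,36],[0,0,0,0,0,-109,36],[0,0,0,0,0,-109,36],[0,0,0,0,0,-109,36],[0,0,0,0,0,-109,36],[0,0,0,0,0,-109,36]]
  ]
}}

```text
clock: 9.8
tcp_pos: [0.5561, 0.3016, 0.0424]
orientation: [0.001, -0.052, 0.999, 0.0]
wrist_force: [0.4, 0.2, 6.5]
finger_gap: 0.0413
grip_force: 30.2
```

Emit:
{"fn": "carry_out", "kwargs": {
  "plan": [
    [[0,0,0,0,0,20,36],[0,0,0,0,0,60,36],[0,0,0,0,0,100,36],[0,0,0,7,-40,110,36],[0,0,0,15,-85,110,36],[0,0,0,23,-130,110,36],[0,0,0,32,-175,110,36],[0,0,0,40,-220,110,36],[0,0,0,48,-265,110,36],[0,0,0,56,-310,110,36],[0,0,0,61,-339,110,36],[0,0,0,61,-339,90,36],[0,0,0,61,-339,60,36],[0,0,0,61,-339,35,36],[0,0,0,61,-339,20,36],[0,0,0,61,-339,12,36],[0,0,0,61,-339,8,36],[0,0,0,61,-339,7,36],[0,0,0,61,-339,6,36],[0,0,0,61,-339,6,36]]
  ]
}}

```text
clock: 11.8
tcp_pos: [0.6165, -0.0378, 0.0477]
orientation: [0.001, -0.052, 0.999, -0.0]
wrist_force: [-0.3, -0.0, -0.0]
finger_gap: 0.0413
grip_force: 31.0
```

Emit:
{"fn": "carry_out", "kwargs": {
  "plan": [
    [[0,0,0,0,0,-0.5,36],[0,0,0,0,0,-1,36],[0,0,0,0,0,-1.5,36],[0,0,0,0,0,-1.5,36]]
  ]
}}

```text
clock: 12.2
tcp_pos: [0.6167, -0.0378, 0.0465]
orientation: [0.001, -0.052, 0.999, -0.0]
wrist_force: [-0.8, 0.4, 4.7]
finger_gap: 0.0414
grip_force: 31.3
```

Emit:
{"fn": "carry_out", "kwargs": {
  "plan": [
    [[0,0,0,0,0,1,36],[0,0,0,0,0,1,45],[0,0,0,0,0,1,52],[0,0,0,0,0,1,58],[0,0,0,0,0,1,60],[0,0,0,0,0,1,60],[0,0,0,0,0,20,60],[0,0,0,0,0,60,60],[0,0,0,0,0,100,60],[0,0,0,-27,-35,105,60],[0,0,0,-54,-70,105,60],[0,0,0,-81,-105,105,60],[0,0,0,-108,-140,105,60],[0,0,0,-135,-175,105,60],[0,0,0,-162,-210,105,60],[0,0,0,-189,-245,105,60],[0,0,0,-214,-277,105,60],[0,0,0,-214,-277,105,60],[0,0,0,-214,-277,105,60],[0,0,0,-214,-277,105,60]]
  ]
}}

```text
clock: 14.2
tcp_pos: [0.4023, -0.3141, 0.1503]
orientation: [0.0, -0.052, 0.999, 0.0]
wrist_force: [-1.1, -0.4, 0.4]
finger_gap: 0.0601
grip_force: 0.0
```

```bash
python3 - <<'E'
from h import *
s=monitor.get_state();print(s["joint_pos"])
T=cv2.cvtColor(viewer.read_camera("top"),cv2.COLOR_RGB2BGR);cv2.imwrite("pics/t4.png",T)
H=cv2.cvtColor(T,cv2.COLOR_BGR2HSV)
for lo,hi in((135,165),(8,20)):
    m=cv2.inRange(H,(lo,130,70),(hi,255,255));n,_,st,ce=cv2.connectedComponentsWithStats(m)
    print([(s[4],ce[i].round(1).tolist(),ray("top",ce[i],.077).round(4).tolist()) for i,s in enumerate(st) if i and s[4]>60])
S=cv2.cvtColor(viewer.read_camera("side"),cv2.COLOR_RGB2BGR)
cv2.imwrite("pics/s4.png",np.hstack([cv2.resize(T[170:300,210:340],(400,400)),cv2.resize(S[120:300,240:420],(400,400))]))
E
```

```text
[-8.20537124e-01  2.29588372e-01 -2.69297358e-01  1.07223605e+00
  4.48224095e-04 -9.25410843e-01]
[(np.int32(188), [286.2, 233.5], [0.5332, -0.0462])]
[(np.int32(207), [282.1, 202.9], [0.6145, -0.0363])]
```

View pics/s4.png

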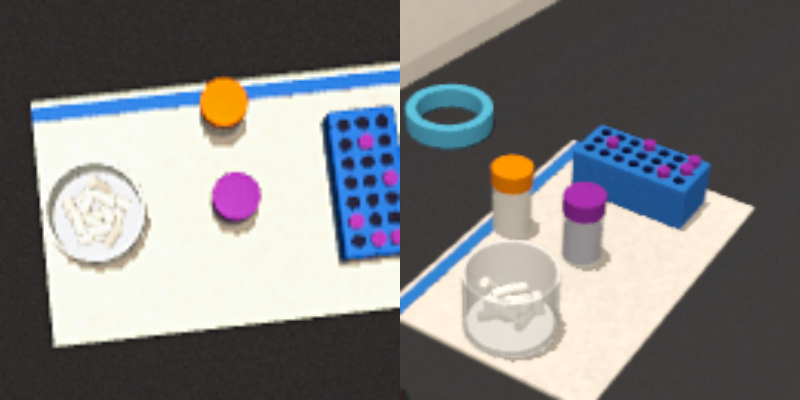

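Orange and purple both stand upright, 82 mm centre to centre, aligned with the mat. Next, the green jar.

Emit:
{"fn": "carry_out", "kwargs": {
  "plan": [
    [[0,0,0,0,0,-40,60],[0,0,0,0,0,-75,60],[0,0,0,0,0,-95,60],[0,0,0,0,0,-105,60],[0,0,0,0,0,-109.5,60],[0,0,0,0,0,-109.5,60],[0,0,0,0,0,-109.5,36],[0,0,0,0,0,-109.5,36],[0,0,0,0,0,-109.5,36],[0,0,0,0,0,-109.5,36],[0,0,0,0,0,-109.5,36],[0,0,0,0,0,-109.5,36],[0,0,0,0,0,-109.5,36]]
  ]
}}

```text
clock: 15.6
tcp_pos: [0.4027, -0.3154, 0.0421]
orientation: [0.001, -0.052, 0.999, -0.001]
wrist_force: [0.8, 1.5, 6.9]
finger_gap: 0.0414
grip_force: 30.4
```

Emit:
{"fn": "carry_out", "kwargs": {
  "plan": [
    [[0,0,0,0,0,20,36],[0,0,0,0,0,60,36],[0,0,0,0,0,100,36],[0,0,0,8,40,110,36],[0,0,0,16,80,110,36],[0,0,0,24,120,110,36],[0,0,0,32,160,110,36],[0,0,0,40,200,110,36],[0,0,0,46,235,110,36],[0,0,0,51,259.5,110,36],[0,0,0,51,259.5,110,36],[0,0,0,51,259.5,90,36],[0,0,0,51,259.5,60,36],[0,0,0,51,259.5,35,36],[0,0,0,51,259.5,20,36],[0,0,0,51,259.5,12,36],[0,0,0,51,259.5,8,36],[0,0,0,51,259.5,7,36],[0,0,0,51,259.5,6,36],[0,0,0,51,259.5,6,36]]
  ]
}}

```text
clock: 17.6
tcp_pos: [0.4535, -0.0555, 0.0475]
orientation: [0.001, -0.052, 0.999, -0.0]
wrist_force: [0.2, -0.6, 0.1]
finger_gap: 0.0411
grip_force: 30.7
```

Emit:
{"fn": "carry_out", "kwargs": {
  "plan": [
    [[0,0,0,0,0,-0.5,36],[0,0,0,0,0,-1,36],[0,0,0,0,0,-1.5,36],[0,0,0,0,0,-1.5,36]]
  ]
}}

```text
clock: 18.0
tcp_pos: [0.4535, -0.0553, 0.0461]
orientation: [0.001, -0.052, 0.999, -0.0]
wrist_force: [-0.6, 1.1, 5.5]
finger_gap: 0.0414
grip_force: 31.3
```

Emit:
{"fn": "carry_out", "kwargs": {
  "plan": [
    [[0,0,0,0,0,1,36],[0,0,0,0,0,1,45],[0,0,0,0,0,1,52],[0,0,0,0,0,1,58],[0,0,0,0,0,1,60],[0,0,0,0,0,1,60],[0,0,0,0,0,20,60],[0,0,0,0,0,60,60],[0,0,0,0,0,100,60],[0,0,0,-5,45,105,60],[0,0,0,-10,90,105,60],[0,0,0,-15,135,105,60],[0,0,0,-21,180,105,60],[0,0,0,-26,225,105,60],[0,0,0,-31,270,105,60],[0,0,0,-36,315,105,60],[0,0,0,-42,360,105,60],[0,0,0,-47,405,80,60],[0,0,0,-47,409,50,60],[0,0,0,-47,409,25,60]]
  ]
}}

```text
clock: 20.0
tcp_pos: [0.4052, 0.3556, 0.0689]
orientation: [0.0, -0.054, 0.999, 0.0]
wrist_force: [-0.6, -1.2, -0.3]
finger_gap: 0.0599
grip_force: 0.0
```

```bash
python3 - <<'E'
from h import *
print("knob",ray("top",(135.5,283.9),.035))
T=cv2.cvtColor(viewer.read_camera("top"),cv2.COLOR_RGB2BGR);cv2.imwrite("pics/t5.png",T)
H=cv2.cvtColor(T,cv2.COLOR_BGR2HSV)
for lo,hi in((135,165),(8,20),(45,80)):
    m=cv2.inRange(H,(lo,130,70),(hi,255,255));n,_,st,ce=cv2.connectedComponentsWithStats(m)
    print([(s[4],ce[i].round(1).tolist(),ray("top",ce[i],.077).round(4).tolist()) for i,s in enumerate(st) if i and s[4]>60])
save("side","pics/s5.png",(170,220,370,420),3)
E
```

```text
knob [0.40553259 0.3507534 ]
[(np.int32(189), [286.2, 233.6], [0.5332, -0.0461])]
[(np.int32(206), [282.1, 202.8], [0.6146, -0.0363])]
[(np.int32(191), [290.4, 264.9], [0.4516, -0.0562])]
```

View pics/s5.png

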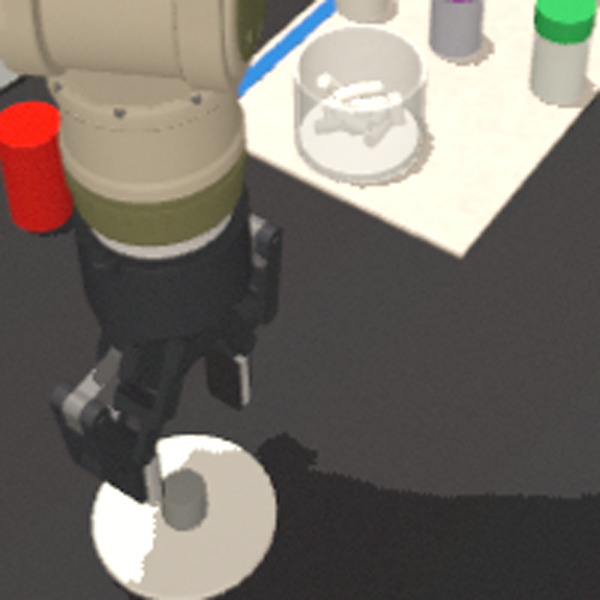

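All three jars are standing in line. The gripper is above the lid's knob (crop (183,498)). Descend onto the knob, staying above the disc.

Emit:
{"fn": "carry_out", "kwargs": {
  "plan": [
    [[0,0,0,0,-1,-20,60],[0,0,0,0,-1,-38,60],[0,0,0,0,-1,-47,60],[0,0,0,0,-1,-52,60],[0,0,0,0,-1,-53,60],[0,0,0,0,-1,-53,40],[0,0,0,0,-1,-53,30],[0,0,0,0,-1,-53,18],[0,0,0,0,-1,-53,18],[0,0,0,0,-1,-53,18],[0,0,0,0,-1,-53,18],[0,0,0,0,-1,-53,18],[0,0,0,0,-1,-53,18]]
  ]
}}

```text
clock: 21.4
tcp_pos: [0.4065, 0.3531, 0.0183]
orientation: [0.001, -0.052, 0.999, 0.0]
wrist_force: [-0.5, -0.3, 6.1]
finger_gap: 0.0229
grip_force: 29.4
```

Emit:
{"fn": "carry_out", "kwargs": {
  "plan": [
    [[0,0,0,0,0,15,18],[0,0,0,0,0,45,18],[0,0,0,0,0,80,18],[0,0,0,0,0,115,18],[0,0,0,12,-30,120,18],[0,0,0,29,-70,120,18],[0,0,0,46,-110,120,18],[0,0,0,63,-150,120,18],[0,0,0,79,-190,120,18],[0,0,0,96,-230,120,18],[0,0,0,110,-262,120,18],[0,0,0,117,-280,120,18],[0,0,0,117,-280,105,18],[0,0,0,117,-280,90,18],[0,0,0,117,-280,82,18],[0,0,0,117,-280,78,18],[0,0,0,117,-280,78,18],[0,0,0,117,-280,78,18]]
  ]
}}

```text
clock: 23.2
tcp_pos: [0.5232, 0.073, 0.0958]
orientation: [0.0, -0.052, 0.999, 0.0]
wrist_force: [0.9, -0.7, -0.3]
finger_gap: 0.0228
grip_force: 29.6
```

```bash
python3 - <<'E'
from h import *
save("side","pics/s6.png",(200,140,400,300),4)
E
```

```text
(no output)
```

View pics/s6.png

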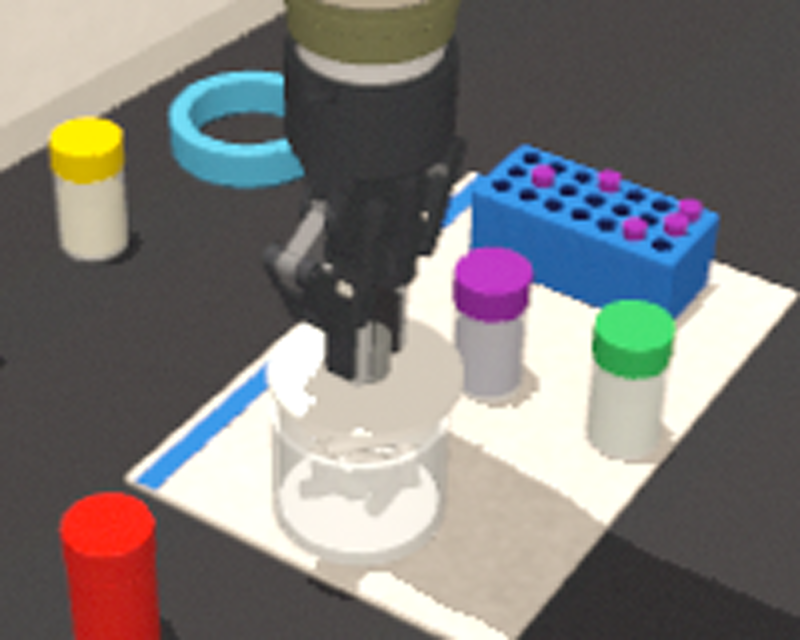

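The lid hangs level and centred above the tub. Lower it slowly.

Emit:
{"fn": "carry_out", "kwargs": {
  "plan": [
    [[0,0,0,0,0,-4,18],[0,0,0,0,0,-8,18],[0,0,0,0,0,-11,18],[0,0,0,0,0,-13,18],[0,0,0,0,0,-14,18],[0,0,0,0,0,-15,18],[0,0,0,0,0,-15.5,18],[0,0,0,0,0,-16,18],[0,0,0,0,0,-16,18],[0,0,0,0,0,-16,18]]
  ]
}}

```text
clock: 24.25
tcp_pos: [0.5232, 0.073, 0.0797]
orientation: [0.0, -0.052, 0.999, 0.0]
wrist_force: [-1.0, 1.2, 3.2]
finger_gap: 0.0227
grip_force: 29.9
```

Emit:
{"fn": "carry_out", "kwargs": {
  "plan": [
    [[0,0,0,0,0,-0.5,18],[0,0,0,0,0,-1,18],[0,0,0,0,0,-1.5,18],[0,0,0,0,0,-1.5,18]]
  ]
}}

```text
clock: 24.65
tcp_pos: [0.5234, 0.0731, 0.0793]
orientation: [0.001, -0.052, 0.999, 0.0]
wrist_force: [-3.1, 3.1, 11.5]
finger_gap: 0.0227
grip_force: 30.7
```

It seated at the predicted height (TCP 0.0793). Release and retreat.

Emit:
{"fn": "carry_out", "kwargs": {
  "plan": [
    [[0,0,0,0,0,1,18],[0,0,0,0,0,1,28],[0,0,0,0,0,1,36],[0,0,0,0,0,1,44],[0,0,0,0,0,1,50],[0,0,0,0,0,1,50],[0,0,0,0,0,15,50],[0,0,0,0,0,50,50],[0,0,0,0,0,90,50],[0,0,0,0,0,120,50],[0,0,0,-10,-50,120,50],[0,0,0,-25,-100,120,50],[0,0,0,-40,-150,120,50],[0,0,0,-55,-200,120,50],[0,0,0,-70,-250,120,50],[0,0,0,-85,-300,120,50],[0,0,0,-100,-350,120,50],[0,0,0,-110,-390,120,50],[0,0,0,-110,-390,120,50],[0,0,0,-110,-390,120,50]]
  ]
}}

```text
clock: 26.65
tcp_pos: [0.4122, -0.3186, 0.1974]
orientation: [-0.0, -0.05, 0.999, 0.0]
wrist_force: [0.1, 0.3, 0.0]
finger_gap: 0.0498
grip_force: 0.0
```

```bash
python3 - <<'E'
from h import *
T=cv2.cvtColor(viewer.read_camera("top"),cv2.COLOR_RGB2BGR)
S=cv2.cvtColor(viewer.read_camera("side"),cv2.COLOR_RGB2BGR)
H=cv2.cvtColor(T,cv2.COLOR_BGR2HSV)
for lo,hi in((135,165),(8,20),(45,80),(24,34)):
    m=cv2.inRange(H,(lo,130,70),(hi,255,255));n,_,st,ce=cv2.connectedComponentsWithStats(m)
    print([(s[4],ce[i].round(1).tolist(),ray("top",ce[i],.077).round(4).tolist()) for i,s in enumerate(st) if i and s[4]>60])
cv2.imwrite("pics/s7.png",np.hstack([cv2.resize(T[170:300,210:360],(400,347),interpolation=2),cv2.resize(S[140:314,230:430],(400,347),interpolation=2)]))
E
```

```text
[(np.int32(189), [286.2, 233.6], [0.5332, -0.0461])]
[(np.int32(206), [282.2, 202.9], [0.6144, -0.0363])]
[(np.int32(191), [290.4, 264.9], [0.4516, -0.0562])]
[(np.int32(182), [268.4, 138.1], [0.792, -0.0008])]
```

View pics/s7.png

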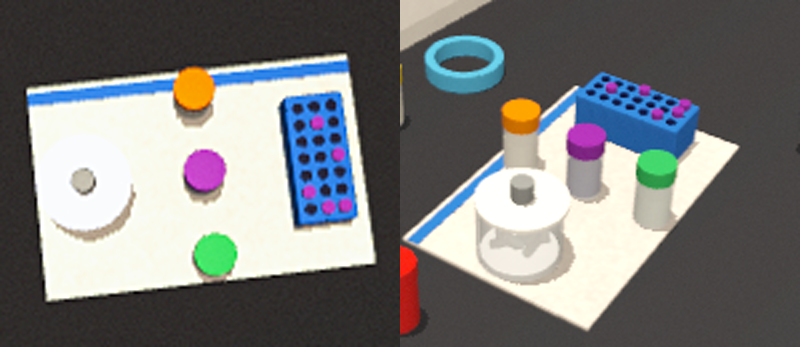

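The final view shows the three jars upright in a line between tub and rack, with gaps of about 40 mm. The lid sits level on the tub and the yellow jar has not moved. Handing in.

```bash
python3 -c "
from workcell import order
print(order.hand_in())"
```

```text
the job is handed in; nothing more can be done
None
```

The station is set up and handed in at about 27 s of the 112 s limit; the hand-in returned no verdict. The purple jar stands midway between rack and tub, with orange behind it and green in front at about 4 cm gaps. The lid is seated on the tub, and the yellow jar, tape roll and tip box were left alone.

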